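# Turn the cosmetics carousel and pluck out the round lipstick

### The arm

A 6-joint arm with a two-finger parallel gripper is mounted at the origin on the work surface. World frame = base frame: x ahead of the robot, y to its left, z up, the work surface at z = 0. Lengths are in m, angles in rad, forces in N, time in s.
With the tool pointing down it reaches from about 0.4 to 0.925 m from the base axis. Payload 3.4 kg.
Tool frame: the origin (TCP) lies midway between the tips of the shut fingers; the grasp point (between the pads) lies 19 mm behind it (ctrl.grip_depth is the distance from the TCP to the grasp point, in m); z points along the fingers, y is the line along which they close (so a half turn about z gives the same grasp; the last joint's range is limited). The gripper opens to 85 mm and grips with 20 to 120 N. Pads are 22 mm wide; open, the fingers measure 114 mm over their backs; the gripper's body (76 mm by 85 mm) begins 54 mm behind the grasp point. The pads swing forward as they close: fully open they stand 13 mm farther back than shut.
Start: joints at [1.083, 0.307, 1.506, -0, 1.328, -0.073], TCP at [0.232, 0.526, 0.208] pointing down, gripper open.
Joint ranges: [-3.12, 3.12], [-1.05, 2.28], [0.14, 2.33], [-1.42, 4.57], [0.1, 2.73], [-2.68, 2.68]. Speed limits (rad/s): [2.57, 2.57, 3.14, 3.14, 3.14, 3.14].

### API

Orientations are given as a unit quaternion [x, y, z, w].
In Python, from plant import monitor, optics, workorder, ctrl gives the robot as it stands.
- The arm moves only by the tool drive_tool, never from a script. Its argument "deltas" is a list of rows, each an object with "slide": the shift along the tool's x, y, z in units of 0.025 m (1.0 is 0.025 m), a list of three; "turn": the turn, a rotation vector about the tool's x, y, z in units of 5 degrees (1.0 is 5 degrees), a list of three; "fingers": the closure, from -1 (fully open) to 1 (shut). A call has 1 to 10 rows; each row shifts and turns the commanded pose from where the row before left it, along the tool's axes as they then stand; what a row does not reach is not made up. A row lasts 1/10 s, in which the tool goes at most 50 mm and 8.59 degrees, less where a joint would pass 70% of its speed; a pose out of reach is approached as far as the arm can. A call with a number of a shift or a turn outside -1 to 1 is refused whole. A call with a gripper value outside its range is refused whole. The fingers move at their own pace and stop on an object; "grip_force" is the grip in N (left out, the last holds). Time passes only in rows, so rows that do not move let the fingers close. It gives the time, the measured TCP pose, the force, the opening and the grip force at its end, in the units of the state.
- monitor.get_state(): the state, without advancing time (a new reading comes with each control period).
- optics.get_image(name): name is "scene" or "top"; returns a dict with "img" (420x560x3 uint8, red, green, blue), "fov_y" (degrees; the focal length in pixels is half the picture's height over the tangent of half this angle, whatever the lens; pixels are square), "cx", "cy" (the principal point, pixels), "cam_to_world" (4x4, takes a point from camera to world coordinates). Camera axes: x right, y up, looking along -z (the intrinsics and any distortion apply to the point x, -y, -z); pixel columns grow to the right and rows downward; lengths in m; the calibration is good to about 2 mm. A picture is of the moment at which its call begins. There is no depth.
- workorder.hand_in(): hands the job in; it is judged then, once.
The state is a dict: "t": time; "q": joint angles; "dq": joint speeds; "tau": joint torques, N m; "ee_pos": TCP position; "eef_rot": TCP orientation; "ft_force": force on the tool from outside, world axes, zero at the start; "ft_torque": the same for the moment, N m; "grip_width": finger opening in m; "grip_force": force on a finger pad.
Only numpy, scipy, OpenCV 4.12 (cv2) and the standard library are available. Lean on these libraries where they do the work, as an engineer would, in place of code of your own. Each camera call takes 0.05 s, during which the arm holds its last target. There are 200 camera calls.

### The job

Turn the frosted carousel, for instance by pushing its finger post, until the round lipstick case comes to the front, over the pointer of the carousel's foot, and let it come to rest there. Then pluck the round lipstick out of its pocket and stand it upright in the glass dish. Leave the flat cases in their pockets and do not disturb the other things on the dresser.

Things in the scene. Friction and masses are not known exactly. Their poses are not given: they have to be found in the camera images.
- lipstick: the only round case: a black cylinder with a thin steel band, 28 mm in diameter, 80 mm tall, upright in one of the carousel's pockets. Origin: centre of its underside; z up along the case
- flat_a: black flat case 28 x 19 x 80 mm tall, upright in a pocket; origin centre of its underside
- flat_b: black flat case 28 x 19 x 64 mm tall, upright in a pocket; origin centre of its underside
- flat_c: black flat case 28 x 19 x 72 mm tall, upright in a pocket; origin centre of its underside
- hub (a point): on the carousel's vertical turning axis, underside of the frosted tray (250 mm across, 16 mm rim), 15 mm above the dresser; turns with it, z up, finger post towards -x. Four square pockets (35 mm inside, 3 mm walls), centres 85 mm from the axis, at 75 and 140 degrees either side of the post; floors 9 mm, tops 42 mm above this point (24, 57 mm above the dresser)
- post_top (a point): centre of the top of the finger post, an upright aluminium pin 16 mm in diameter fixed on the tray 100 mm from the axis; its top is 100 mm above the dresser, and nothing but the tray's low rim is near it
- carousel (a joint): turn of the carousel tray since the start, rad, positive anticlockwise from above; it turns either way with light friction and stays where it is left
- front (a point): the front place: a point on the fixed foot, 85 mm from the turning axis and 14 mm above the dresser, in line with the dark steel pointer bar (22 mm wide, 10 mm high) that sticks out from under the tray roughly towards the robot, to 175 mm from the axis. Its -x points outward along the pointer
- dish: round glass dish with a cork bottom, loose, 132 mm across the rim, 24 mm tall, flat inner floor of 58 mm radius 8 mm above the dresser; origin centre of its underside
- compact: bystander: open round steel compact mirror, 76 mm across, about 85 mm tall with its lid up on its +x side; origin centre of its underside
- holder: bystander: empty blue ceramic toothpick holder, 46 mm across, 58 mm tall; origin centre of its underside
- comb: bystander: brown tortoiseshell comb lying flat, 170 x 35 x 5 mm, long along its x; origin near the middle of its underside

How it is judged:
On the way, in this order (a step that is already met when the one before it is completed fails the run):
1. the carousel has been turned and rests with the lipstick, still down in its pocket and untouched by the fingers, within 25 mm of the front place (seen from above) (horizontal distance between lipstick and front below 0.025 m and z of lipstick in the frame of hub below 0.015 m and (value of joint carousel above 0.5 rad or value of joint carousel below -0.5 rad) and velocity of joint carousel between -0.1 and 0.1 rad/s and contact force between the fingers and lipstick below 0.3 N), for 0.3 s.
2. the lipstick is plucked up clear of its pocket (underside above the pocket's top) (z of lipstick in the frame of hub above 0.044 m), for 0.1 s.
At the end, for the whole second after the job is handed in: The round lipstick stands upright (within about 8 degrees) on the floor of the glass dish, its axis within 40 mm of the dish's centre, released and at rest; the dish lies flat and the three flat cases are still down in their pockets. The carousel may be left at any angle after the plucking (horizontal distance between lipstick and dish below 0.04 m and z of lipstick in the frame of dish between 0.003 and 0.014 m and angle between lipstick's own z axis and vertical below 0.15 rad and linear speed of each of lipstick, dish below 0.03 m/s and contact force between the fingers and lipstick below 0.1 N and angle between dish's own z axis and vertical below 0.1 rad and z of each of flat_a, flat_b, flat_c in the frame of hub below 0.015 m); the robot touches nothing.
It fails at once if one of the three flat cases is lifted by more than 15 mm or tipped more than 40 degrees (a slight lean in the pocket is harmless) (z of any of flat_a, flat_b, flat_c in the frame of hub above 0.024 m or angle between any of flat_a, flat_b, flat_c's own z axis and vertical above 0.7 rad).
It fails at once if the glass dish, compact mirror, toothpick holder or comb is moved more than 40 mm or tipped more than 30 degrees (distance of any of dish, compact, holder, comb from where it was at the start of the episode above 0.04 m or angle between any of dish, compact, holder, comb's own z axis and vertical above 0.52 rad).
It also fails if it takes over 54 s, if anything falls off the work surface, if the arm or the gripper's body presses on something with over 40 N, if the wrist force passes 120 N, or if a joint passes its speed limit or range.

## Working session

There is one attempt and no reset: what is moved stays moved. The work goes in short steps, Python scripts to look and compute and a tool call to move; the robot and the scene stay as the last step left them, time stands still between calls to the robot, and variables do not carry over. Pictures are saved under pics/ and viewed, at most 10 in all, crops included, and the job is handed in when it is done.

Besides the shell and the picture viewer there is one more tool, called after ">>>" as a command line: name --argument value ..., lists and objects as JSON in quotes. drive_tool: Moves the arm, as the interface text tells. Its arguments: {"type":"object","properties":{"deltas":{"type":"array","items":{"type":"object","properties":{"slide":{"type":"array","items":{"type":"number","minimum":-1,"maximum":1}},"turn":{"type":"array","items":{"type":"number","minimum":-1,"maximum":1}},"fingers":{"type":"number"}}}},"grip_force":{"type":"number"}},"required":["deltas"]}

```bash
mkdir -p pics; ls; cat > h.py <<'E'
import numpy as np, cv2
from plant import monitor, optics, workorder, ctrl
def snap(n,f):
    d=optics.get_image(n); cv2.imwrite('pics/'+f,d['img'][:,:,::-1]); np.save('pics/'+f+'.npy',d,allow_pickle=True); return d
def load(f): return np.load('pics/'+f+'.npy',allow_pickle=True).item()
def foc(d): return d['img'].shape[0]/2/np.tan(np.radians(d['fov_y'])/2)
def ray(d,u,v):
    M=np.array(d['cam_to_world']); f=foc(d)
    return M[:3,3], M[:3,:3]@np.array([(u-d['cx'])/f,-(v-d['cy'])/f,-1.])
def onz(d,u,v,z):
    o,r=ray(d,u,v); return o+r*(z-o[2])/r[2]
def proj(d,p):
    M=np.array(d['cam_to_world']); c=M[:3,:3].T@(np.array(p)-M[:3,3]); f=foc(d)
    return d['cx']+f*c[0]/-c[2], d['cy']-f*c[1]/-c[2]
E
python3 - <<'E'
from h import *
for n in('scene','top'):
    d=snap(n,n+'0.png'); print({k:v for k,v in d.items() if k!='img'})
print(monitor.get_state())
E
```

```text
pics
{'fov_y': 43.32000788540962, 'cx': 276.5257510540578, 'cy': 211.990787051887, 'cam_to_world': array([[-0.62034599, -0.55928074,  0.54988717,  1.19425085],
       [ 0.78431536, -0.44636721,  0.43081984,  0.44081455],
       [ 0.00450237,  0.69854231,  0.71555459,  0.84971341],
       [ 0.        ,  0.        ,  0.        ,  1.        ]])}
{'fov_y': 48.03626135554525, 'cx': 276.8759396311112, 'cy': 207.7153983675307, 'cam_to_world': array([[-2.03057764e-03,  9.86436584e-01, -1.64130259e-01,
         4.49924253e-01],
       [-9.99996070e-01, -1.68579627e-03,  2.23991941e-03,
        -2.30696582e-04],
       [ 1.93284828e-03,  1.64134162e-01,  9.86436131e-01,
         1.06624929e+00],
       [ 0.00000000e+00,  0.00000000e+00,  0.00000000e+00,
         1.00000000e+00]])}
{'t': 0.1, 'q': array([ 1.08250693e+00,  3.07502755e-01,  1.50751973e+00,  3.52815997e-05,
        1.32841501e+00, -7.35224241e-02]), 'dq': array([ 5.94814085e-05, -2.23625532e-03, -3.35859234e-03,  5.88194919e-04,
       -2.31538869e-03, -6.03998734e-04]), 'tau': array([ 2.21748553e-03, -4.58527243e+01, -2.52605850e+01,  1.95296079e-04,
        5.51294012e-03,  7.27526327e-06]), 'ee_pos': array([0.23142336, 0.52565251, 0.20757927]), 'eef_rot': array([ 2.05904227e-01,  9.78571713e-01, -8.81517191e-04, -2.72168593e-04]), 'ft_force': array([-0.39920546, -0.17171891, -0.10700631]), 'ft_torque': array([0.032404  , 0.02669076, 0.01128387]), 'grip_force': 0.0, 'grip_width': 0.08543391416796134}
```

View pics/top0.png

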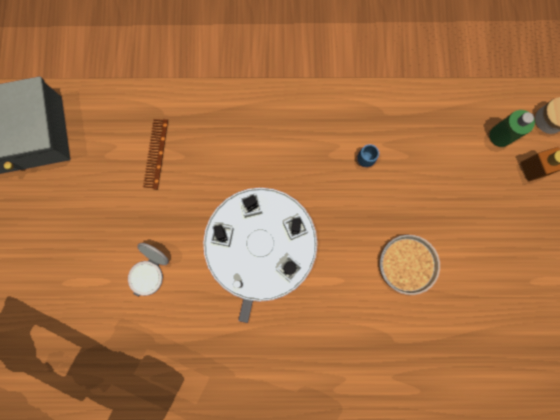

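View pics/scene0.png

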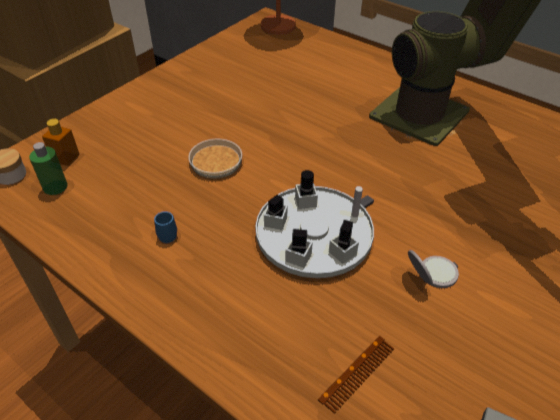

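Top view: tray centre is about (260,244), post (238,283), pointer (246,311) and dish (410,265). The four cases are at (251,205), (221,233), (296,226) and (290,268). I'll zoom in to find the round one, and measure in the same step.

```bash
python3 - <<'E'
from h import *
t=load('top0.png'); s=load('scene0.png')
a=cv2.resize(t['img'][185:325,195:325],None,fx=4,fy=4,interpolation=2)
b=cv2.resize(s['img'][160:280,245:385],None,fx=4,fy=4,interpolation=2)[:480]
c=np.zeros((560,1080,3),np.uint8); c[:560,:520]=a; c[:480,520:1080]=b
cv2.imwrite('pics/crop0.png',cv2.resize(c,(800,415))[:,:,::-1])
hsv=cv2.cvtColor(t['img'],cv2.COLOR_RGB2HSV)
def big(m,box):
    mm=np.zeros_like(m); x0,y0,x1,y1=box; mm[y0:y1,x0:x1]=m[y0:y1,x0:x1]
    cs,_=cv2.findContours(mm,0,2); return max(cs,key=cv2.contourArea)
m=((hsv[...,1]<70)&(hsv[...,2]>110)).astype(np.uint8)
e=cv2.fitEllipse(cv2.convexHull(big(m,(195,180,325,303)))); print('tray',e)
hub=onz(t,*e[0],0.031); print('hub',hub, 'radius', np.linalg.norm(onz(t,e[0][0]+e[1][0]/2,e[0][1],.031)-hub))
m=((hsv[...,1]<130)).astype(np.uint8)
c=big(cv2.morphologyEx(m,cv2.MORPH_CLOSE,np.ones((5,5))),(370,225,450,305)); e=cv2.fitEllipse(cv2.convexHull(c)); print('dish',e,onz(t,*e[0],0.024))
p=onz(t,244,320,0.01);print('pointer',p,onz(t,246,311,0.01),np.degrees(np.arctan2(*(onz(t,246,311,.01)-hub)[1::-1])))
p=onz(t,237.5,278,0.1);print('post',p-hub,np.degrees(np.arctan2(p[1]-hub[1],p[0]-hub[0])))
for q,z in(((251,203),.1),((220,231),.1),((296,224),.09),((290,268),.104)):
    p=onz(t,*q,z)-hub; print(q,p,np.hypot(*p[:2]),np.degrees(np.arctan2(p[1],p[0])))
E
```

```text
tray ((259.77337646484375, 244.20001220703125), (112.90866088867188, 114.2283935546875), 36.22394943237305)
hub [0.54092775 0.03518313 0.031     ] radius 0.12413338154045905
dish ((409.5366516113281, 264.3372497558594), (59.68423843383789, 62.58797073364258), 131.69873046875) [ 0.49660513 -0.29409519  0.024     ]
pointer [0.37705733 0.06971612 0.01      ] [0.39628405 0.06551405 0.01      ] 168.15701070631758
post [-0.07458244  0.04253456  0.069     ] 150.30377510178462
(251, 203) [0.07981125 0.01623941 0.069     ] 0.08144663577131758 11.501120495744244
(220, 231) [0.02131698 0.07971715 0.069     ] 0.08251810872878339 75.0289495526461
(296, 224) [ 0.03689078 -0.07749528  0.059     ] 0.08582801562090751 -64.5437314506227
(290, 268) [-0.05481255 -0.06394823  0.073     ] 0.08422465200041415 -130.6011785465855
```

View pics/crop0.png

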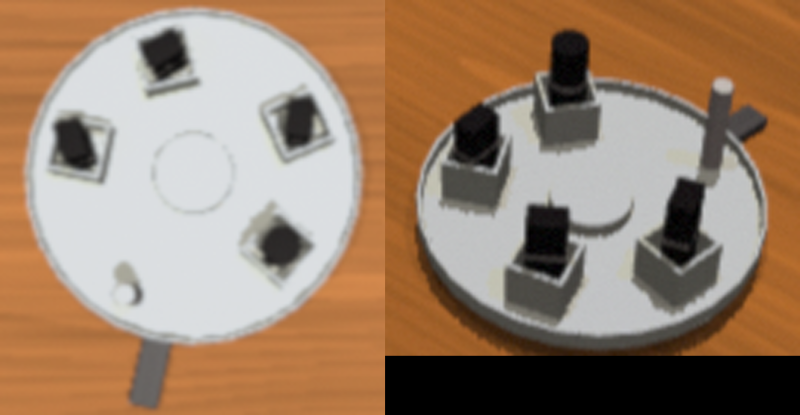

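The crops show the round case at the scene-view back, which is top-view pixel (290,268), about -131° around the hub. The post top is near top pixel (237,284). It needs a turn of roughly 60° clockwise, so next I'll refine the angles and work out the approach.

```bash
cat >> h.py <<'E'
from scipy.spatial.transform import Rotation as R
HUB=np.array([.5409,.0352,0])
def ang(p): return np.degrees(np.arctan2(p[1]-HUB[1],p[0]-HUB[0]))
def rel(target):
    s=monitor.get_state(); r=R.from_quat(s['eef_rot'])
    print('ee',s['ee_pos'].round(4),'yaw x',np.degrees(np.arctan2(*r.as_matrix()[1::-1,0])).round(2),'tilt',r.as_matrix()[:,2].round(4),'t',s['t'],'w',s['grip_width'],'q',s['q'].round(2))
    print('units',(r.inv().apply(np.array(target)-s['ee_pos'])/.025).round(2))
E
python3 - <<'E'
from h import *
t=load('top0.png'); s=load('scene0.png')
p1=onz(t,237.2,283.5,.1);p2=onz(s,358.7,188.5,.1)
print(p1,p2,ang(p1),np.linalg.norm((p1-HUB)[:2]),ang(p2))
# lipstick top centre scene
l=onz(s,245+(570-385.2)/2.963,160+38/2.963,.104); l2=onz(t,195+279/2.963,185+243/2.963,.104); print('lip',l,l2,ang(l),ang(l2))
for th in (153,154):
  a=np.radians(th); print(proj(t,HUB+[.1*np.cos(a),.1*np.sin(a),.1]))
# pointer edges
g=cv2.cvtColor(t['img'],cv2.COLOR_RGB2GRAY)
m=np.zeros_like(g); m[304:325,230:262]=(cv2.cvtColor(t['img'],cv2.COLOR_RGB2HSV)[304:325,230:262,1]<110)
c=cv2.moments(m,True);u,v=c['m10']/c['m00'],c['m01']/c['m00'];print(u,v,c['m00'],ang(onz(t,u,v,.01)))
th=np.radians(154); rel(HUB+[.1*np.cos(th),.1*np.sin(th),.2])
E
```

```text
[0.45533432 0.07819616 0.1       ] [0.45844571 0.08037162 0.1       ] 153.32078654080442 0.09576092584325605 151.2843842022776
lip [ 0.4890573  -0.02909176  0.104     ] [ 0.48810803 -0.02707767  0.104     ] -128.881529158533 -130.28751052023713
(np.float64(235.99127029521225), np.float64(285.27243279978376))
(np.float64(236.75898839046297), np.float64(285.6610646927012))
244.8121546961326 312.56353591160223 181.0 167.46875487656598
ee [0.2314 0.5257 0.2076] yaw x 156.24 tilt [-9.0e-04 -1.6e-03 -1.0e+00] t 0.1 w 0.08543391416796134 q [ 1.08  0.31  1.51  0.    1.33 -0.07]
units [-15.24 -12.81   0.32]
```

>>> drive_tool --deltas '[{"slide": [-0.95,-0.8,0],"fingers": 0.2},{"slide": [-0.95,-0.8,0],"fingers": 0.2},{"slide": [-0.95,-0.8,0],"fingers": 0.2},{"slide": [-0.95,-0.8,0],"fingers": 0.2},{"slide": [-0.95,-0.8,0],"fingers": 0.2},{"slide": [-0.95,-0.8,0],"fingers": 0.2},{"slide": [-0.95,-0.8,0],"fingers": 0.2},{"slide": [-0.95,-0.8,0],"fingers": 0.2},{"slide": [-0.95,-0.8,0],"fingers": 0.2},{"slide": [-0.95,-0.8,0],"fingers": 0.2}]'

```text
validation failed for argument at $.de...
```

>>> drive_tool --deltas '[{"slide": [-0.95,-0.8,0],"fingers": 0.2},{"slide": [-0.95,-0.8,0],"fingers": 0.2},{"slide": [-0.95,-0.8,0],"fingers": 0.2},{"slide": [-0.95,-0.8,0],"fingers": 0.2},{"slide": [-0.95,-0.8,0],"fingers": 0.2},{"slide": [-0.95,-0.8,0],"fingers": 0.2},{"slide": [0,0,0],"fingers": 0.2},{"slide": [0,0,0],"fingers": 0.2}]'

```text
validation failed for argument at $.de...
```

```bash
python3 - <<'E'
from h import *
th=np.radians(153); rel(HUB+[.099*np.cos(th),.099*np.sin(th),.07])
E
```

```text
ee [0.2314 0.5257 0.2076] yaw x 156.24 tilt [-9.0e-04 -1.6e-03 -1.0e+00] t 0.1 w 0.08543391416796134 q [ 1.08  0.31  1.51  0.    1.33 -0.07]
units [-15.28 -12.73   5.52]
```

>>> drive_tool --deltas '[{"slide": [-0.95,-0.8,0],"turn": [0,0,0],"fingers": 0.2},{"slide": [-0.95,-0.8,0],"turn": [0,0,0],"fingers": 0.2},{"slide": [-0.95,-0.8,0],"turn": [0,0,0],"fingers": 0.2},{"slide": [-0.95,-0.8,0],"turn": [0,0,0],"fingers": 0.2},{"slide": [-0.95,-0.8,0],"turn": [0,0,0],"fingers": 0.2},{"slide": [-0.95,-0.8,0],"turn": [0,0,0],"fingers": 0.2},{"slide": [-0.95,-0.8,0],"turn": [0,0,0],"fingers": 0.2},{"slide": [-0.95,-0.8,0],"turn": [0,0,0],"fingers": 0.2}]'

```text
t: 0.9
ee_pos: [0.3412, 0.3019, 0.2081]
eef_rot: [0.206, 0.979, -0.0, -0.0]
ft_force: [0.2, 0.0, 0.0]
grip_width: 0.0344
grip_force: 0.0
```

>>> drive_tool --deltas '[{"slide": [-0.95,-0.8,0],"turn": [0,0,0],"fingers": 0.2},{"slide": [-0.95,-0.8,0],"turn": [0,0,0],"fingers": 0.2},{"slide": [-0.95,-0.8,0],"turn": [0,0,0],"fingers": 0.2},{"slide": [-0.95,-0.8,0],"turn": [0,0,0],"fingers": 0.2},{"slide": [-0.95,-0.8,0],"turn": [0,0,0],"fingers": 0.2},{"slide": [-0.95,-0.8,0],"turn": [0,0,0],"fingers": 0.2},{"slide": [-0.95,-0.8,0],"turn": [0,0,0],"fingers": 0.2},{"slide": [-0.95,-0.8,0],"turn": [0,0,0],"fingers": 0.2},{"slide": [0,0,0],"turn": [0,0,0],"fingers": 0.2},{"slide": [0,0,0],"turn": [0,0,0],"fingers": 0.2}]'

```text
t: 1.9
ee_pos: [0.4502, 0.0799, 0.208]
eef_rot: [0.207, 0.978, 0.0, -0.001]
ft_force: [-1.1, 0.4, 0.2]
grip_width: 0.034
grip_force: 0.0
```

```bash
python3 - <<'E'
from h import *
th=np.radians(153); rel(HUB+[.098*np.cos(th),.098*np.sin(th),.07])
E
```

```text
ee [0.4502 0.0799 0.208 ] yaw x 156.11 tilt [-1.3e-03  4.0e-04 -1.0e+00] t 1.9 w 0.033964617232528097 q [ 0.08  0.14  1.74  0.    1.26 -1.07]
units [-0.13  0.05  5.52]
```

>>> drive_tool --deltas '[{"slide": [-0.1,0.05,0.5],"turn": [0,0,0],"fingers": 0.2},{"slide": [0,0,0.7],"turn": [0,0,0],"fingers": 0.2},{"slide": [0,0,0.7],"turn": [0,0,0],"fingers": 0.2},{"slide": [0,0,0.7],"turn": [0,0,0],"fingers": 0.2},{"slide": [0,0,0.7],"turn": [0,0,0],"fingers": 0.2},{"slide": [0,0,0.7],"turn": [0,0,0],"fingers": 0.2},{"slide": [0,0,0.7],"turn": [0,0,0],"fingers": 0.2},{"slide": [0,0,0.7],"turn": [0,0,0],"fingers": 0.2},{"slide": [0,0,0],"turn": [0,0,0],"fingers": 0.2},{"slide": [0,0,0],"turn": [0,0,0],"fingers": 0.2}]'

```text
t: 2.9
ee_pos: [0.4526, 0.0812, 0.0734]
eef_rot: [0.205, 0.979, -0.0, -0.001]
ft_force: [0.6, -0.4, 0.0]
grip_width: 0.0342
grip_force: 0.0
```

>>> drive_tool --deltas '[{"slide": [0,0,0],"turn": [0,0,0.6],"fingers": 0.2},{"slide": [0,0.17,0],"turn": [0,0,0.5],"fingers": 0.2},{"slide": [0,0.17,0],"turn": [0,0,0.5],"fingers": 0.2},{"slide": [0,0.17,0],"turn": [0,0,0.5],"fingers": 0.2},{"slide": [0,0.17,0],"turn": [0,0,0.5],"fingers": 0.2},{"slide": [-0.01,0.17,0],"turn": [0,0,0.5],"fingers": 0.2},{"slide": [0,0.17,0],"turn": [0,0,0.5],"fingers": 0.2},{"slide": [-0.01,0.17,0],"turn": [0,0,0.5],"fingers": 0.2},{"slide": [0,0.17,0],"turn": [0,0,0.5],"fingers": 0.2},{"slide": [-0.01,0.17,0],"turn": [0,0,0.5],"fingers": 0.2}]'

```text
t: 3.9
ee_pos: [0.4769, 0.1106, 0.0746]
eef_rot: [0.417, 0.909, 0.0, 0.001]
ft_force: [-1.7, -1.1, -0.8]
grip_width: 0.034
grip_force: 0.7
```

```bash
python3 - <<'E'
from h import *
s=monitor.get_state();p=s['ee_pos'];print(ang(p),np.hypot(*(p-HUB)[:2]));rel(p)
E
```

```text
130.31221659121692 0.09894437251645767
ee [0.4769 0.1106 0.0746] yaw x 130.67 tilt [ 1.2e-03 -2.0e-04 -1.0e+00] t 3.9 w 0.034031506880001804 q [ 0.14  0.34  1.86 -0.    0.94 -0.57]
units [0. 0. 0.]
```

>>> drive_tool --deltas '[{"slide": [0,0.17,0],"turn": [0,0,0.5],"fingers": 0.2},{"slide": [-0.01,0.17,0],"turn": [0,0,0.5],"fingers": 0.2},{"slide": [0,0.17,0],"turn": [0,0,0.5],"fingers": 0.2},{"slide": [-0.01,0.17,0],"turn": [0,0,0.5],"fingers": 0.2},{"slide": [0,0.17,0],"turn": [0,0,0.5],"fingers": 0.2},{"slide": [-0.01,0.17,0],"turn": [0,0,0.5],"fingers": 0.2},{"slide": [0,0.17,0],"turn": [0,0,0.5],"fingers": 0.2},{"slide": [-0.01,0.17,0],"turn": [0,0,0.5],"fingers": 0.2},{"slide": [0,0.17,0],"turn": [0,0,0.5],"fingers": 0.2},{"slide": [-0.01,0.17,0],"turn": [0,0,0.5],"fingers": 0.2}]'

```text
t: 4.9
ee_pos: [0.5133, 0.1307, 0.0745]
eef_rot: [0.604, 0.797, 0.0, -0.0]
ft_force: [-2.1, 1.4, 0.5]
grip_width: 0.0341
grip_force: 0.8
```

>>> drive_tool --deltas '[{"slide": [0,0.17,0],"turn": [0,0,0.5],"fingers": 0.2},{"slide": [-0.01,0.17,0],"turn": [0,0,0.5],"fingers": 0.2},{"slide": [0,0.17,0],"turn": [0,0,0.5],"fingers": 0.2},{"slide": [-0.01,0.17,0],"turn": [0,0,0.5],"fingers": 0.2},{"slide": [0,0.1,0],"turn": [0,0,0.3],"fingers": 0.2},{"slide": [0,0.07,0],"turn": [0,0,0.2],"fingers": 0.2},{"slide": [0,0.03,0],"turn": [0,0,0.1],"fingers": 0.2},{"slide": [0,0,0],"turn": [0,0,0],"fingers": 0.2},{"slide": [0,0,0],"turn": [0,0,0],"fingers": 0.2},{"slide": [0,0,0],"turn": [0,0,0],"fingers": 0.2}]'

```text
t: 5.9
ee_pos: [0.5359, 0.1333, 0.0735]
eef_rot: [0.69, 0.724, 0.0, 0.0]
ft_force: [-0.8, -0.6, -0.4]
grip_width: 0.0342
grip_force: 0.0
```

```bash
python3 - <<'E'
from h import *
s=monitor.get_state();p=s['ee_pos'];print(ang(p),np.hypot(*(p-HUB)[:2]));rel(p)
t=snap('top','top1.png'); a=t['img'][170:330,180:340]
s=snap('scene','scene1.png'); b=s['img'][150:290,240:400]
c=np.zeros((400,800,3),np.uint8); c[:,:400]=cv2.resize(a,(400,400),interpolation=2); c[:350,400:]=cv2.resize(b,(400,350),interpolation=2)
cv2.imwrite('pics/crop1.png',c[:,:,::-1])
E
```

```text
92.92070233148603 0.09821218928871907
ee [0.5359 0.1333 0.0735] yaw x 92.74 tilt [ 5.e-04 -1.e-04 -1.e+00] t 5.9 w 0.03416482732306347 q [ 0.17  0.41  1.73 -0.    1.    0.12]
units [0. 0. 0.]
```

View pics/crop1.png

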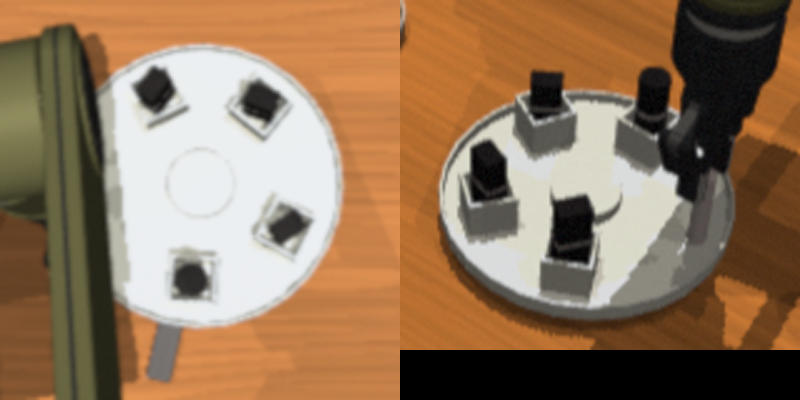

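The lipstick top is now at top pixel (257,281), and the pointer is at (246,311). It still needs a few more degrees.

```bash
python3 - <<'E'
from h import *
t=load('top1.png');l=onz(t,256.8,281.2,.104);print(l,ang(l),np.hypot(*(l-HUB)[:2]))
E
```

```text
[0.45981342 0.03839075 0.104     ] 177.7465768972137 0.08114933251241063
```

>>> drive_tool --deltas '[{"slide": [0,0.12,0],"turn": [0,0,0.35],"fingers": 0.2},{"slide": [0,0.17,0],"turn": [0,0,0.5],"fingers": 0.2},{"slide": [-0.01,0.17,0],"turn": [0,0,0.5],"fingers": 0.2},{"slide": [0,0.1,0],"turn": [0,0,0.3],"fingers": 0.2},{"slide": [0,0.07,0],"turn": [0,0,0.2],"fingers": 0.2},{"slide": [0,0.02,0],"turn": [0,0,0.05],"fingers": 0.2},{"slide": [0,0,0],"turn": [0,0,0],"fingers": 0.2},{"slide": [0,0,0],"turn": [0,0,0],"fingers": 0.2}]'

```text
t: 6.8
ee_pos: [0.552, 0.1328, 0.0734]
eef_rot: [0.748, 0.664, 0.0, 0.0]
ft_force: [0.2, -0.8, 0.3]
grip_width: 0.0342
grip_force: 0.2
```

```bash
python3 - <<'E'
from h import *
s=monitor.get_state();p=s['ee_pos'];print(ang(p));rel(p)
t=snap('top','top2.png')
m=(t['img'].max(2)<75).astype(np.uint8); m[:, :235]=0; m[:260]=0; m[302:]=0; m[:,290:]=0
n,_,st,ce=cv2.connectedComponentsWithStats(m)
for a,b in zip(st[1:],ce[1:]):
    if a[4]>30: l=onz(t,*b,.104); print(a,b,l,ang(l))
E
```

```text
83.50879960124766
ee [0.552  0.1328 0.0734] yaw x 83.25 tilt [ 3.e-04 -2.e-04 -1.e+00] t 6.8 w 0.03415419798958258 q [ 0.16  0.43  1.7  -0.    1.02  0.28]
units [0. 0. 0.]
[285 263   5   9  34] [287.32352941 267.02941176] [ 0.4880792  -0.02335106  0.104     ] -132.0546409920254
[244 275  13  12 122] [249.30327869 280.52459016] [0.4611905  0.05352316 0.104     ] 167.05407693247076
```

The lipstick is at 167.1° and the pointer at 167.5°, so it is in place. I'll back off slightly and lift.

>>> drive_tool --deltas '[{"slide": [0,-0.12,0],"turn": [0,0,0],"fingers": 0.2},{"slide": [0,0,0],"turn": [0,0,0],"fingers": 0.2},{"slide": [0,0,-0.6],"turn": [0,0,0],"fingers": 0.2},{"slide": [0,0,-0.8],"turn": [0,0,0],"fingers": 0.2},{"slide": [0,0,-0.8],"turn": [0,0,0],"fingers": 0.2},{"slide": [0,0,-0.8],"turn": [0,0,0],"fingers": 0.2},{"slide": [0,0,-0.6],"turn": [0,0,0.6],"fingers": 0.2},{"slide": [0,0,0],"turn": [0,0,0.6],"fingers": -0.4},{"slide": [0,0,0],"turn": [0,0,0],"fingers": -0.4}]'

```text
t: 7.75
ee_pos: [0.5493, 0.1333, 0.1642]
eef_rot: [0.781, 0.624, 0.001, 0.0]
ft_force: [0.1, -0.5, -0.9]
grip_width: 0.0594
grip_force: 0.0
```

```bash
python3 - <<'E'
from h import *
a=np.radians(167.2); rel(HUB+[.0845*np.cos(a),.0845*np.sin(a),.066])
E
```

```text
ee [0.5493 0.1333 0.1642] yaw x 77.23 tilt [ 1.8e-03  1.0e-04 -1.0e+00] t 7.75 w 0.05936409343148666 q [ 0.16  0.33  1.59 -0.    1.22  0.39]
units [-3.9  -2.85  3.92]
```

>>> drive_tool --deltas '[{"slide": [-0.78,-0.57,0],"turn": [0,0,0],"fingers": -0.4},{"slide": [-0.78,-0.57,0],"turn": [0,0,0],"fingers": -0.4},{"slide": [-0.78,-0.57,0],"turn": [0,0,0],"fingers": -0.4},{"slide": [-0.78,-0.57,0],"turn": [0,0,0],"fingers": -0.4},{"slide": [-0.78,-0.57,0],"turn": [0,0,0],"fingers": -0.4},{"slide": [0,0,0],"turn": [0,0,0],"fingers": -0.4},{"slide": [0,0,0],"turn": [0,0,0],"fingers": -0.4}]'

```text
t: 8.45
ee_pos: [0.4579, 0.0538, 0.1634]
eef_rot: [0.781, 0.624, 0.0, 0.0]
ft_force: [0.2, 0.4, 0.2]
grip_width: 0.0599
grip_force: 0.0
```

```bash
python3 - <<'E'
from h import *
a=np.radians(167.2); rel(HUB+[.0845*np.cos(a),.0845*np.sin(a),.066])
s=snap('scene','scene2.png'); cv2.imwrite('pics/crop2.png',cv2.resize(s['img'][130:290,230:430],(800,640)[::1],interpolation=2)[:600,:,::-1])
print(proj(s,[.4585,.054,.104]))
E
```

```text
ee [0.4579 0.0538 0.1634] yaw x 77.22 tilt [ 5.e-04  3.e-04 -1.e+00] t 8.45 w 0.0598901109357585 q [0.03 0.19 1.8  0.   1.15 0.25]
units [0.01 0.02 3.89]
(np.float64(348.1631589893569), np.float64(181.72336724194267))
```

View pics/crop2.png

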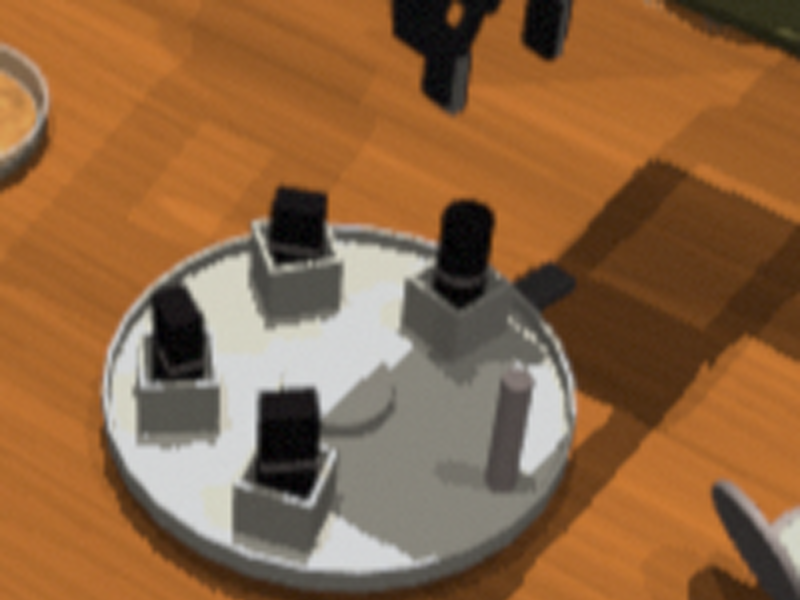

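The lipstick top is at scene pixel (347,184), within 3 px of the prediction, and it sits over the pointer. I'll descend and grip.

>>> drive_tool --deltas '[{"slide": [0,0,0.5],"turn": [0,0,0],"fingers": -0.4},{"slide": [0,0,0.6],"turn": [0,0,0],"fingers": -0.4},{"slide": [0,0,0.6],"turn": [0,0,0],"fingers": -0.4},{"slide": [0,0,0.6],"turn": [0,0,0],"fingers": -0.4},{"slide": [0,0,0.6],"turn": [0,0,0],"fingers": -0.4},{"slide": [0,0,0.6],"turn": [0,0,0],"fingers": -0.4},{"slide": [0,0,0.4],"turn": [0,0,0],"fingers": -0.4},{"slide": [0,0,0],"turn": [0,0,0],"fingers": -0.4},{"slide": [0,0,0],"turn": [0,0,0],"fingers": -0.4}]'

```text
t: 9.4
ee_pos: [0.4585, 0.0542, 0.0659]
eef_rot: [0.781, 0.624, 0.0, -0.0]
ft_force: [0.9, -0.0, 0.4]
grip_width: 0.0599
grip_force: 0.0
```

>>> drive_tool --deltas '[{"slide": [0,0,0],"turn": [0,0,0],"fingers": 0.0},{"slide": [0,0,0],"turn": [0,0,0],"fingers": 0.2},{"slide": [0,0,0],"turn": [0,0,0],"fingers": 0.5},{"slide": [0,0,0],"turn": [0,0,0],"fingers": 0.7},{"slide": [0,0,0],"turn": [0,0,0],"fingers": 1},{"slide": [0,0,0],"turn": [0,0,0],"fingers": 1},{"slide": [0,0,0],"turn": [0,0,0],"fingers": 1}]' --grip_force 30

```text
t: 10.1
ee_pos: [0.4588, 0.0539, 0.0666]
eef_rot: [0.781, 0.624, 0.001, 0.001]
ft_force: [0.4, 0.4, 6.5]
grip_width: 0.0269
grip_force: 29.5
```

>>> drive_tool --deltas '[{"slide": [0,0,-0.3],"turn": [0,0,0],"fingers": 1},{"slide": [0,0,-0.5],"turn": [0,0,0],"fingers": 1},{"slide": [0,0,-0.6],"turn": [0,0,0],"fingers": 1},{"slide": [0,0,-0.6],"turn": [0,0,0],"fingers": 1},{"slide": [0,0,-0.8],"turn": [0,0,0],"fingers": 1},{"slide": [0,0,-0.8],"turn": [0,0,0],"fingers": 1},{"slide": [0,0,-0.8],"turn": [0,0,0],"fingers": 1},{"slide": [0,0,-0.8],"turn": [0,0,0],"fingers": 1},{"slide": [0,0,-0.3],"turn": [0,0,0],"fingers": 1},{"slide": [0,0,0],"turn": [0,0,0],"fingers": 1}]'

```text
t: 11.1
ee_pos: [0.4582, 0.0539, 0.2042]
eef_rot: [0.781, 0.624, 0.001, 0.001]
ft_force: [0.7, -0.2, -0.5]
grip_width: 0.0265
grip_force: 29.5
```

```bash
python3 - <<'E'
from h import *
rel([.4966,-.2941,.051])
s=snap('scene','scene3.png'); cv2.imwrite('pics/crop3.png',cv2.resize(s['img'][90:290,180:430],(750,600),interpolation=2)[:,:,::-1])
E
```

```text
ee [0.4582 0.0539 0.2042] yaw x 77.23 tilt [ 1.7e-03  1.0e-04 -1.0e+00] t 11.1 w 0.026516230820998386 q [0.03 0.15 1.74 0.   1.25 0.25]
units [-13.24   4.57   6.13]
```

View pics/crop3.png

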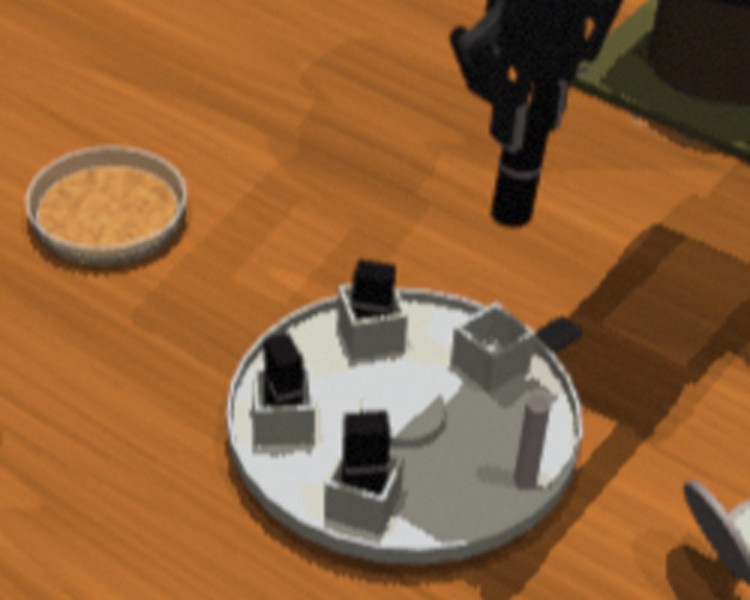

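The lipstick is gripped and clear of its pocket, with its bottom at scene pixel (351,162). All flats are still seated. Next I'll check the lean and the bottom height.

```bash
python3 - <<'E'
from h import *
s=load('scene3.png')
for z in (.24,.2,.18,.163,.155): print(z,np.array(proj(s,[.4582,.0539,z])).round(1))
im=s['img'][125:168,335:372].max(2)<70
for v in range(im.shape[0]):
    x=np.where(im[v])[0]
    if len(x): print(125+v,335+x.min(),335+x.max(),end='; ')
E
```

```text
0.24 [355.4 128.8]
0.2 [353.2 145.4]
0.18 [352.1 153.3]
0.163 [351.2 159.9]
0.155 [350.8 163. ]
125 344 367; 126 344 367; 127 344 366; 128 344 365; 129 344 365; 130 344 365; 131 344 365; 132 344 364; 133 344 363; 134 344 362; 135 345 361; 136 345 361; 137 347 361; 138 347 361; 139 348 361; 140 347 360; 141 347 360; 142 347 360; 143 347 360; 144 347 360; 145 347 359; 146 346 359; 147 346 359; 148 346 359; 149 346 359; 150 346 358; 151 346 358; 152 345 358; 153 345 358; 154 345 357; 155 345 357; 156 345 357; 157 344 357; 158 344 357; 159 344 357; 160 344 356; 161 344 356; 162 345 356; 163 345 355; 164 347 354;
```

>>> drive_tool --deltas '[{"slide": [-0.5,0.17,0],"turn": [0,0,0],"fingers": 1},{"slide": [-0.8,0.28,0],"turn": [0,0,0],"fingers": 1},{"slide": [-0.8,0.28,0],"turn": [0,0,0],"fingers": 1},{"slide": [-0.8,0.28,0],"turn": [0,0,0],"fingers": 1},{"slide": [-0.8,0.28,0],"turn": [0,0,0],"fingers": 1},{"slide": [-0.8,0.28,0],"turn": [0,0,0],"fingers": 1},{"slide": [-0.8,0.28,0],"turn": [0,0,0],"fingers": 1},{"slide": [-0.8,0.28,0],"turn": [0,0,0],"fingers": 1},{"slide": [-0.8,0.28,0],"turn": [0,0,0],"fingers": 1},{"slide": [-0.8,0.28,0],"turn": [0,0,0],"fingers": 1}]'

```text
t: 12.15
ee_pos: [0.4797, -0.1502, 0.2019]
eef_rot: [0.781, 0.624, -0.001, -0.001]
ft_force: [0.4, -0.0, -0.3]
grip_width: 0.0268
grip_force: 29.4
```

>>> drive_tool --deltas '[{"slide": [-0.8,0.28,0],"turn": [0,0,0],"fingers": 1},{"slide": [-0.8,0.28,0],"turn": [0,0,0],"fingers": 1},{"slide": [-0.8,0.28,0],"turn": [0,0,0],"fingers": 1},{"slide": [-0.8,0.28,0],"turn": [0,0,0],"fingers": 1},{"slide": [-0.8,0.28,0],"turn": [0,0,0],"fingers": 1},{"slide": [-0.8,0.28,0],"turn": [0,0,0],"fingers": 1},{"slide": [-0.5,0.18,0],"turn": [0,0,0],"fingers": 1},{"slide": [0,0,0],"turn": [0,0,0],"fingers": 1},{"slide": [0,0,0],"turn": [0,0,0],"fingers": 1}]'

```text
t: 13.05
ee_pos: [0.4965, -0.2879, 0.2029]
eef_rot: [0.782, 0.624, 0.0, -0.001]
ft_force: [0.4, 0.2, -0.6]
grip_width: 0.0265
grip_force: 29.5
```

```bash
python3 - <<'E'
from h import *
rel([.4966,-.2941,.051])
s=snap('scene','scene4.png'); cv2.imwrite('pics/crop4.png',cv2.resize(s['img'][60:220,130:330],(800,600),interpolation=2)[:,:,::-1])
e=[proj(s,[.4966,-.2941,z]) for z in(.008,.15)];print(e)
E
```

```text
ee [ 0.4965 -0.2879  0.2029] yaw x 77.19 tilt [-0.0011  0.0014 -1.    ] t 13.05 w 0.026535260906337253 q [-0.6   0.31  1.52  0.    1.32 -0.38]
units [-0.25  0.07  6.07]
[(np.float64(216.68302679851752), np.float64(159.11338157557486)), (np.float64(211.90132896855528), np.float64(110.96381462117697))]
```

View pics/crop4.png

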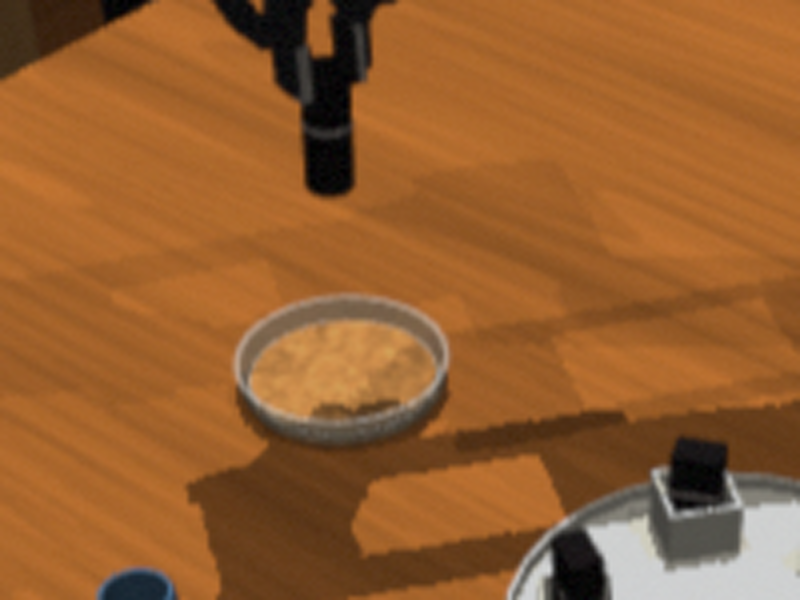

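The lipstick is directly above the dish, nearly upright. I'll lower it.

>>> drive_tool --deltas '[{"slide": [-0.2,0.05,0.5],"turn": [0,0,0],"fingers": 1},{"slide": [0,0,0.7],"turn": [0,0,0],"fingers": 1},{"slide": [0,0,0.8],"turn": [0,0,0],"fingers": 1},{"slide": [0,0,0.8],"turn": [0,0,0],"fingers": 1},{"slide": [0,0,0.8],"turn": [0,0,0],"fingers": 1},{"slide": [0,0,0.8],"turn": [0,0,0],"fingers": 1},{"slide": [0,0,0.6],"turn": [0,0,0],"fingers": 1},{"slide": [0,0,0.4],"turn": [0,0,0],"fingers": 1},{"slide": [0,0,0.3],"turn": [0,0,0],"fingers": 1},{"slide": [0,0,0.1],"turn": [0,0,0],"fingers": 1}]'

```text
t: 14.1
ee_pos: [0.4968, -0.2929, 0.0576]
eef_rot: [0.781, 0.624, -0.0, -0.001]
ft_force: [-0.3, 0.5, 0.0]
grip_width: 0.0272
grip_force: 29.5
```

>>> drive_tool --deltas '[{"slide": [0,0,0.05],"turn": [0,0,0],"fingers": 1},{"slide": [0,0,0],"turn": [0,0,0],"fingers": 1},{"slide": [0,0,0],"turn": [0,0,0],"fingers": 1}]'

```text
t: 14.4
ee_pos: [0.4976, -0.2937, 0.0578]
eef_rot: [0.781, 0.624, 0.0, 0.001]
ft_force: [0.2, 0.4, -0.7]
grip_width: 0.0266
grip_force: 29.5
```

>>> drive_tool --deltas '[{"slide": [0,0,0.1],"turn": [0,0,0],"fingers": 1},{"slide": [0,0,0.06],"turn": [0,0,0],"fingers": 1},{"slide": [0,0,0],"turn": [0,0,0],"fingers": 1},{"slide": [0,0,0],"turn": [0,0,0],"fingers": 1}]'

```text
t: 14.8
ee_pos: [0.497, -0.2933, 0.0531]
eef_rot: [0.781, 0.624, -0.0, -0.0]
ft_force: [1.0, -0.1, -0.5]
grip_width: 0.0268
grip_force: 29.5
```

>>> drive_tool --deltas '[{"slide": [0,0,0.04],"turn": [0,0,0],"fingers": 1},{"slide": [0,0,0],"turn": [0,0,0],"fingers": 1},{"slide": [0,0,0],"turn": [0,0,0],"fingers": 1}]'

```text
t: 15.1
ee_pos: [0.4971, -0.2933, 0.0521]
eef_rot: [0.781, 0.624, -0.0, -0.0]
ft_force: [-0.1, 0.0, -0.2]
grip_width: 0.0266
grip_force: 29.5
```

>>> drive_tool --deltas '[{"slide": [0,0,0.04],"turn": [0,0,0],"fingers": 1},{"slide": [0,0,0],"turn": [0,0,0],"fingers": 1},{"slide": [0,0,0],"turn": [0,0,0],"fingers": 1}]'

```text
t: 15.4
ee_pos: [0.497, -0.2933, 0.0511]
eef_rot: [0.781, 0.624, -0.0, -0.0]
ft_force: [0.5, -0.7, 0.1]
grip_width: 0.0268
grip_force: 29.5
```

>>> drive_tool --deltas '[{"slide": [0,0,0.04],"turn": [0,0,0],"fingers": 1},{"slide": [0,0,0],"turn": [0,0,0],"fingers": 1},{"slide": [0,0,0],"turn": [0,0,0],"fingers": 1}]'

```text
t: 15.7
ee_pos: [0.4974, -0.2936, 0.0506]
eef_rot: [0.781, 0.624, 0.0, 0.0]
ft_force: [0.1, -0.5, 3.9]
grip_width: 0.0269
grip_force: 29.5
```

>>> drive_tool --deltas '[{"slide": [0,0,0.04],"turn": [0,0,0],"fingers": 1},{"slide": [0,0,0],"turn": [0,0,0],"fingers": 1},{"slide": [0,0,0],"turn": [0,0,0],"fingers": 1}]'

```text
t: 16.0
ee_pos: [0.4976, -0.2938, 0.0505]
eef_rot: [0.781, 0.624, 0.0, 0.001]
ft_force: [-1.5, 1.1, 9.8]
grip_width: 0.0267
grip_force: 29.7
```

Contact: the force rose to 10 N. I'll ease off 1 mm, open gradually and retreat upward.

>>> drive_tool --deltas '[{"slide": [0,0,-0.03],"turn": [0,0,0],"fingers": 1},{"slide": [0,0,0],"turn": [0,0,0],"fingers": 0.35},{"slide": [0,0,0],"turn": [0,0,0],"fingers": 0.25},{"slide": [0,0,0],"turn": [0,0,0],"fingers": 0.1},{"slide": [0,0,0],"turn": [0,0,0],"fingers": -0.1},{"slide": [0,0,0],"turn": [0,0,0],"fingers": -0.3},{"slide": [0,0,0],"turn": [0,0,0],"fingers": -0.4},{"slide": [0,0,0],"turn": [0,0,0],"fingers": -0.4},{"slide": [0,0,0],"turn": [0,0,0],"fingers": -0.4}]'

```text
t: 16.9
ee_pos: [0.4971, -0.2933, 0.0499]
eef_rot: [0.781, 0.624, -0.0, -0.0]
ft_force: [-0.9, -1.1, 0.3]
grip_width: 0.06
grip_force: 0.0
```

>>> drive_tool --deltas '[{"slide": [0,0,-0.2],"turn": [0,0,0],"fingers": -0.4},{"slide": [0,0,-0.5],"turn": [0,0,0],"fingers": -0.4},{"slide": [0,0,-0.8],"turn": [0,0,0],"fingers": -0.4},{"slide": [0,0,-0.8],"turn": [0,0,0],"fingers": -0.4},{"slide": [0,0,-0.8],"turn": [0,0,0],"fingers": -0.4},{"slide": [0,0,-0.8],"turn": [0,0,0],"fingers": -0.4},{"slide": [0,0,-0.8],"turn": [0,0,0],"fingers": -0.4},{"slide": [0,0,-0.5],"turn": [0,0,0],"fingers": -0.4},{"slide": [0,0,0],"turn": [0,0,0],"fingers": -0.4},{"slide": [0,0,0],"turn": [0,0,0],"fingers": -0.4}]'

```text
t: 17.9
ee_pos: [0.497, -0.2933, 0.18]
eef_rot: [0.781, 0.624, 0.0, 0.0]
ft_force: [0.2, -0.2, -0.4]
grip_width: 0.0597
grip_force: 0.0
```

```bash
python3 - <<'E'
from h import *
s=snap('scene','scene5.png'); cv2.imwrite('pics/crop5.png',cv2.resize(s['img'][60:280,130:410],(764,600),interpolation=2)[:,:,::-1])
E
```

```text
(no output)
```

View pics/crop5.png

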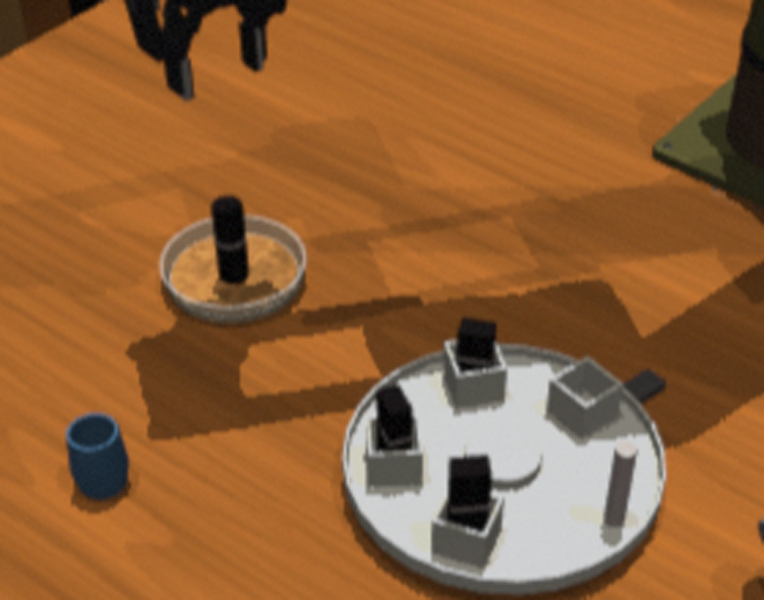

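The lipstick stands upright in the middle of the dish, with its base at crop (233,275). The flats are still seated and the gripper is clear, so I'll hand in.

```bash
python3 -c "
from h import *
print(workorder.hand_in())"
```

```text
the job is handed in; nothing more can be done
None
```

I turned the carousel until the lipstick was over the pointer, then lifted it out and stood it upright in the glass dish; the job is handed in, but the hand-in call returned no verdict.

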